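Start up the lens polisher

ROBOT

A 6-joint arm with a two-finger parallel gripper is mounted at the origin on the work surface. World frame = base frame: x ahead of the robot, y to its left, z up, the work surface at z = 0. Lengths are in mm, angles in rad, forces in N, time in s.
With the tool pointing down it reaches from about 300 to 775 mm from the base axis. Payload 14.6 kg.
Tool frame: the origin (TCP) lies midway between the tips of the shut fingers; the grasp point (between the pads) lies 19 mm behind it (manip.hold_point_z is the distance from the TCP to the grasp point, in mm); z points along the fingers, y is the direction in which the jaws open and shut (so a half turn about z gives the same grasp; the last joint's range is limited). The gripper opens to 94 mm and grips with 3 to 60 N. Pads are 16 mm wide; open, the fingers measure 119 mm over their backs; the gripper's body (75 mm by 177 mm) begins 78 mm behind the grasp point.
Start: joints at [-1.187, 0.3, 1.521, -0, 1.321, -0.067], TCP at [239.619, -495.047, 205.446] pointing down, gripper open.
Joint ranges: [-3.03, 3.03], [-0.79, 2.21], [0.23, 2.52], [-1.04, 4.18], [0, 3.07], [-2.55, 2.55]. Speed limits (rad/s): [2.22, 2.22, 2.57, 3.14, 3.14, 3.14].

INTERFACE

Orientations are given as [roll, pitch, yaw] about the fixed x, y, z axes, in that order (R = Rz(yaw) Ry(pitch) Rx(roll)).
In Python, from cell import manip gives the robot as it stands.
- The arm moves only by the shell command python3 -m crank 'ROWS' [OPENING] [FORCE]. ROWS is JSON, a list of rows, each an object with "offset": the shift along the world's x, y, z in m, a list of three; "spin": the turn about the world's z in degrees. In form: [{"offset": [dx, dy, dz], "spin": spin}, ...]. A call has exactly 8 rows; each row is the pose to reach, as a shift and turn from the pose measured when the call began; what a row does not reach only later rows make up. A row lasts 1/12 s, in which the tool goes at most 41.7 mm and 7.16 degrees, less where a joint would pass 70% of its speed; a pose out of reach is approached as far as the arm can. A call with a gripper value outside its range is refused whole. OPENING is the opening, from 0 (shut) to 1 (fully open), set as the call begins (- or left out, the last holds). The fingers move at their own pace and stop on an object; FORCE is the grip in N (left out, the last holds). Time passes only in rows, so rows that repeat a pose let the fingers close, or fill a call up. It gives the time, the measured TCP pose, the force and the opening at its end, in the units of the state.
- manip.read_state(): the state, without advancing time (a new reading comes with each control period).
- manip.camera(name): name is "scene" or "side" or "wrist"; returns a dict with "pixels" (480x640x3 uint8, red, green, blue), "fx", "fy", "cx", "cy" (pixels), "extrinsics" (4x4, takes a point from world to camera coordinates); the wrist camera has in their place "hand_eye" (4x4, takes a point from camera to tool coordinates, whose origin is the TCP and whose axes are the flange's). Camera axes: x right, y down, z forward; pixel columns grow to the right and rows downward; lengths in mm; the calibration is good to about 2 mm. The wrist camera is an equidistant fisheye: a pixel r from the principal point sees the ray r / f radians off the axis. A picture is of the moment at which its call begins: read the wrist's pose just before it. There is no depth.
- manip.sign_off(): hands the job in, once; it reports no verdict.
Trained networks look in a picture, given as the dict that the camera call returned (one of the last four; its "shot" number tells which), for a name from the list of things; names that differ only in an ending like _2 or _b are one class to them, and where a whole thing is asked for, a point or a joint stands for the part that bears it (a point fixed in the world has none). Each returns a list of dicts, best first, with "conf" (0 to 1); they miss things now and then, are a little off and sometimes report something else, mostly with a low value. They report only what shows in the picture. A call takes as long as a camera call.
- manip.search_frame(picture, name): "location" ([x, y, z] in mm, in world coordinates, good to about 4 mm: the middle of the surface that is visible of it).
- manip.masks_of(picture, name): "mask" (480x640 bool, what is visible of it).
The state is a dict: "clock": time; "joints": joint angles; "qd": joint speeds; "effort": joint torques, N m; "eef_pos": TCP position; "eef_rot": TCP orientation; "wrist_force": force on the tool from outside, world axes, zero at the start; "moment": the same for the moment, N m; "finger_gap": finger opening in mm.
Only numpy, scipy, OpenCV 4.12 (cv2) and the standard library are available. Lean on these libraries where they do the work, as an engineer would, in place of code of your own. Each camera call takes 0.05 s, during which the arm holds its last target. There are 200 camera calls.

TASK

Start up the lens polisher in the right order, pressing with closed fingers: first push the raised, white-marked end of the rocker switch fully down, then push the blue coolant knob fully home, then press the green button on the hand pendant all the way down, keep it down for two full seconds, and let it come up again. Press the pendant's button where the pendant lies (do not pick it up or shift it), do not press the red stop button or the pendant's yellow button, and leave the jar, the brass holder, the lens tray and the screwdriver where they are.

Things in the scene. Friction and masses are not known exactly. Their poses are not given: they have to be found in the camera images.
- console: fixed white console with aluminium top, 150 (x) x 310 (y) x 60 mm high; origin at the centre of its underside on the bench, z up. In a row on its top at y = -95, 0 and +95 mm, in any order, stand the rocker switch, the blue knob and the red stop button, square to the console (same yaw)
- rocker (a joint): angle of the rocker switch: 0 = off (white-marked end, on the console's +x side, raised), 0.5 rad = fully on (that end fully down, the other end raised). It starts within 0.06 of off, turns against friction of about 0.07 N m (3 to 7 N when pressed near the end) and stays where it is left
- rocker_on_end (a point): point on top of the rocker's raised end, on its white bar, 22 mm from the pivot line towards the console's +x. Black paddle 64 (console x) x 30 x 10 mm, pivoting about its centre 82 mm above the bench. This point is about 92 mm above the bench when off and sinks 11 mm to fully on. Grey base below: 74 x 42 mm, top 72 mm above the bench
- coolant (a joint): how far the blue coolant knob is pushed in: 0 = out, 0.010 m = fully home. Starts at 0 to 2 mm, slides straight down against about 6 N of friction and stays where it is left
- coolant_top (a point): centre of the top face of the blue knob, a flat round head 40 mm in diameter and 12 mm thick on a steel collar 54 mm wide; 98 mm above the bench when out, 88 mm when fully home
- stop (a joint): how far the red stop button is pressed: 0 = up, 0.006 m = down; sprung. Must not be pressed
- stop_top (a point): centre of the top of the red mushroom stop button, 38 mm in diameter, 91 mm above the bench, on a yellow collar 54 mm wide
- pendant: loose grey wireless hand pendant lying on the bench, 140 (x) x 64 (y) x 42 mm high, 0.45 kg; origin at the centre of its underside, z up; a short black aerial sticks out 28 mm from its +x end. Green button on its top at x = +34 mm, yellow button at x = -34 mm
- start (a joint): how far the green start button is pressed: 0 = up, 0.006 m = fully down; sprung, 0.7 N to begin and 5 N fully down
- start_top (a point): centre of the flat top of the green button, 30 mm in diameter, standing 12 mm out of the pendant, 54 mm above the bench when up
- reverse (a joint): how far the yellow button is pressed: 0 = up, 0.006 m = down; sprung. Must not be pressed
- reverse_top (a point): centre of the flat top of the yellow button, 30 mm in diameter, 54 mm above the bench, 68 mm from the green one
- jar: closed jar with white cap, 60 mm in diameter, 75 mm high, stands on the bench beyond the console; origin at the centre of its underside
- holder: brass lens holder, a waisted spool 44 mm in diameter, 34 mm high, stands on the bench near the pendant; origin at the centre of its underside
- lens_tray: black tray of lenses, 110 (x) x 150 (y) x 22 mm high, lies on the bench beyond the console; origin at the centre of its underside
- driver: screwdriver 160 mm long lying crosswise on the bench on the robot side (-x) of the pendant, along its own x axis, under 35 mm high

How it is judged (in metres and radians):
On the way, in this order (a step that is already met when the one before it is completed fails the run):
1. the rocker switch is pushed fully on (value of joint rocker above 0.42 rad), for 0.1 s.
2. the blue coolant knob is pushed fully home (value of joint coolant above 0.008 m), for 0.1 s.
3. the green button is held down (value of joint start above 0.0042 m), for 1.6 s.
At the end, for the whole second after the job is handed in: rocker on (over 0.40 of 0.5 rad), blue knob home (over 7.5 of 10 mm), green button up again after 1.6 s or more held down (over 4.2 of 6 mm), red and yellow buttons up, pendant, jar, holder, tray and screwdriver within 25 mm of their start (value of joint rocker above 0.4 rad and value of joint coolant above 0.0075 m and value of joint start below 0.0015 m and value of joint each of stop, reverse below 0.002 m and distance of each of pendant, jar, holder, lens_tray, driver from where it was at the start of the episode below 0.025 m and linear speed of pendant below 0.02 m/s); the robot touches nothing.
It fails at once if the blue knob is pushed in before the rocker is on (value of joint coolant above 0.005 m and value of joint rocker below 0.35 rad).
It fails at once if the green button is pressed before the blue knob is home (value of joint start above 0.003 m and value of joint coolant below 0.007 m).
It fails at once if the red stop button or the yellow button is pressed (value of joint any of stop, reverse above 0.003 m).
It fails at once if the pendant is lifted, tipped or shifted (height (world z) of pendant above 0.012 m or angle between pendant's own z axis and vertical above 0.25 rad or distance of pendant from where it was at the start of the episode above 0.025 m).
It fails at once if a bystander (jar, brass holder, lens tray, screwdriver) is lifted or moved (distance of any of jar, holder, lens_tray, driver from where it was at the start of the episode above 0.025 m).
It also fails if it takes over 51 s, if anything falls off the work surface, if the arm or the gripper's body presses on something with over 40 N, if the wrist force passes 120 N, or if a joint passes its speed limit or range.

## Working session

There is one attempt and no reset: what is moved stays moved. The work goes in short steps, Python scripts to look and compute and a shell command to move; the robot and the scene stay as the last step left them, time stands still between calls to the robot, and variables do not carry over. Pictures are saved under pics/ and viewed, about 8 in all and at most 12, crops included, and the job is handed in when it is done.

```bash
mkdir -p pics; cat > h.py <<'E'
import numpy as np, cv2
from cell import manip
def find(cam,names,save=None):
    p=manip.camera(cam)
    if save: cv2.imwrite('pics/'+save,p['pixels'][:,:,::-1])
    for n in names:
        r=manip.search_frame(p,n)
        print(cam,n,[(np.round(d['location'],1).tolist(),round(d['conf'],2)) for d in r[:2]])
    return p
E
python3 - <<'E'
from h import *
s=manip.read_state();print(s['clock'],s['eef_pos'],s['eef_rot'],s['finger_gap'])
N=['rocker_on_end','coolant_top','stop_top','start_top','reverse_top','holder','driver','console','pendant','jar']
find('scene',N,'s1.png');find('side',N,'d1.png')
print(manip.read_state()['clock'])
E
```

```text
0.0 [ 239.52877152 -494.8153671   204.89153041] [-3.14045424e+00 -6.37311768e-05  4.50819111e-01] 94.11059121576972
scene rocker_on_end [([523.5, 257.6, 84.9], 0.54)]
scene coolant_top [([561.1, 72.9, 101.5], 0.63)]
scene stop_top [([539.3, 163.3, 86.7], 0.63)]
scene start_top [([576.0, -204.5, 54.2], 0.75)]
scene reverse_top [([505.8, -226.6, 54.4], 0.66), ([574.2, 132.7, 56.2], 0.37)]
scene holder [([695.0, -133.8, 23.0], 0.77), ([546.4, 166.1, 90.2], 0.74)]
scene driver [([450.3, -295.2, 24.6], 0.74)]
scene console [([571.6, 130.9, 56.6], 0.56)]
scene pendant [([557.2, -219.2, 45.7], 0.68), ([575.8, -205.8, 57.1], 0.39)]
scene jar [([699.7, 76.4, 65.8], 0.59)]
side rocker_on_end [([686.5, -126.5, 16.2], 0.62)]
side coolant_top [([555.7, 80.8, 94.1], 0.69)]
side stop_top [([533.6, 170.1, 89.5], 0.7), ([570.7, -199.9, 53.7], 0.23)]
side start_top []
side reverse_top [([506.3, -219.8, 51.9], 0.63)]
side holder [([684.6, -126.3, 14.3], 0.64)]
side driver [([439.1, -276.2, 21.9], 0.6)]
side console [([505.8, 214.8, 64.3], 0.74)]
side pendant [([533.9, -195.0, 38.3], 0.8), ([536.4, 172.0, 87.5], 0.15)]
side jar [([555.6, 79.3, 94.7], 0.22)]
1.1
```

View images.

View pics/s1.png

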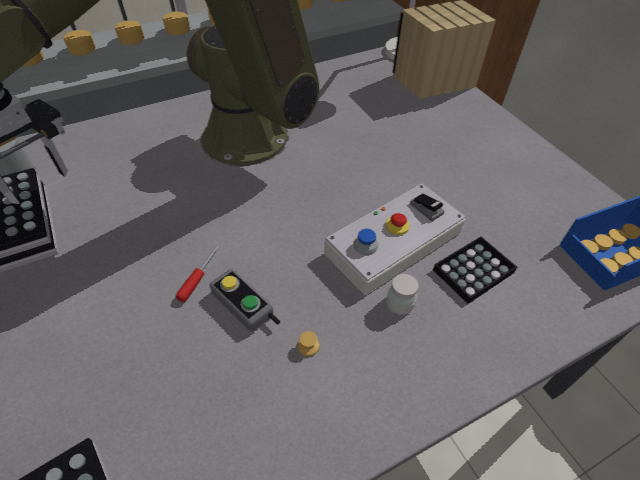

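View pics/d1.png

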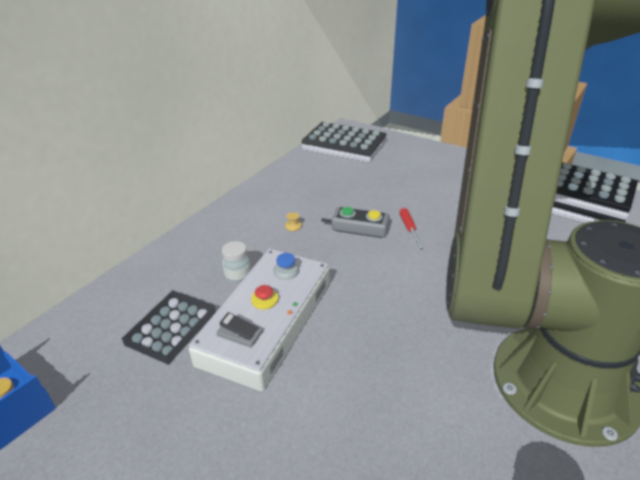

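The scene view shows the coolant at (367,238), stop at (398,222), rocker at (428,203) and pendant at (242,298), green button towards the aerial. The side view agrees. The console row, in order of increasing y, is coolant, stop, rocker, at a yaw of about 0.24. I'll refine the points from both views while moving towards the rocker.

```bash
python3 -m crank '[{"offset":[0.015,0.032,0],"spin":-2},{"offset":[0.03,0.064,0],"spin":-4},{"offset":[0.045,0.096,0],"spin":-6},{"offset":[0.06,0.128,0],"spin":-8},{"offset":[0.075,0.16,0],"spin":-10},{"offset":[0.09,0.192,0],"spin":-12},{"offset":[0.105,0.224,0],"spin":-12},{"offset":[0.12,0.256,0],"spin":-12}]' 0
python3 -m crank '[{"offset":[0.012,0.036,0],"spin":0},{"offset":[0.024,0.072,0],"spin":0},{"offset":[0.036,0.108,0],"spin":0},{"offset":[0.048,0.144,0],"spin":0},{"offset":[0.06,0.18,0],"spin":0},{"offset":[0.07,0.21,0],"spin":0},{"offset":[0.08,0.24,0],"spin":0},{"offset":[0.09,0.27,0],"spin":0}]' 0
```

```text
clock: 1.77
eef_pos: [360.0, -237.5, 205.7]
eef_rot: [3.141, -0.0, 0.241]
wrist_force: [0.9, -0.9, -0.2]
finger_gap: 43.8
clock: 2.43
eef_pos: [450.2, 34.3, 205.8]
eef_rot: [3.141, -0.001, 0.241]
wrist_force: [-0.0, -0.6, -0.4]
finger_gap: 0.6
```

```bash
python3 -m crank '[{"offset":[0.01,0.028,0],"spin":0},{"offset":[0.02,0.056,0],"spin":0},{"offset":[0.03,0.084,0],"spin":0},{"offset":[0.04,0.112,0],"spin":0},{"offset":[0.05,0.14,0],"spin":0},{"offset":[0.06,0.14,0],"spin":0},{"offset":[0.06,0.14,0],"spin":0},{"offset":[0.06,0.14,0],"spin":0}]' 0
cat >> h.py <<'E'
from scipy.optimize import least_squares
from scipy.spatial.transform import Rotation as R
def ray(p,uv,st=None):
    u,v=uv; x=(u-p['cx'])/p['fx']; y=(v-p['cy'])/p['fy']
    if st is None:
        E=np.array(p['extrinsics']); d=np.array([x,y,1.]); Rt=E[:3,:3].T
        return -Rt@E[:3,3], Rt@d
    th=np.hypot(x,y); d=np.array([x/th*np.sin(th),y/th*np.sin(th),np.cos(th)])
    H=np.array(p['hand_eye']); W=R.from_euler('xyz',st['eef_rot']).as_matrix()
    return W@H[:3,3]+np.array(st['eef_pos']), W@H[:3,:3]@d
def atz(p,uv,z,st=None):
    o,d=ray(p,uv,st); return o+d*(z-o[2])/d[2]
def cen(p,n):
    r=manip.masks_of(p,n)
    if not r: return None,0
    m=r[0]['mask']; v,u=np.nonzero(m); return (u.mean(),v.mean()),r[0]['conf']
Z=dict(rocker_on_end=86,coolant_top=94,stop_top=86,start_top=51,reverse_top=51)
def survey(cams):
    for c in cams:
        st=manip.read_state() if c=='wrist' else None
        p=manip.camera(c); 
        if c=='wrist': cv2.imwrite('pics/w%d.png'%p['shot'],p['pixels'][:,:,::-1]); print(p['shot'],np.round(st['eef_pos'],1),np.round(st['eef_rot'],3))
        for n in Z:
            uv,cf=cen(p,n)
            if uv: print(c,n,np.round(uv),round(cf,2),np.round(atz(p,uv,Z[n],st),1))
E
python3 - <<'E'
from h import *
survey(['wrist','scene','side'])
E
ls pics
```

```text
clock: 3.1
eef_pos: [510.0, 174.1, 205.5]
eef_rot: [3.141, -0.0, 0.241]
wrist_force: [-0.1, 0.8, 0.5]
finger_gap: 0.4
3 [510.  174.1 205.5] [ 3.141 -0.     0.241]
wrist rocker_on_end [218. 192.] 0.65 [524.2 261.2  86. ]
wrist coolant_top [444. 210.] 0.77 [555.6  76.   94. ]
wrist stop_top [331. 200.] 0.62 [539.1 168.6  86. ]
wrist start_top [623. 251.] 0.93 [ 571.4 -203.    51. ]
wrist reverse_top [615. 301.] 0.76 [ 507.  -224.2   51. ]
scene rocker_on_end [429. 202.] 0.77 [528.  259.3  86. ]
scene coolant_top [366. 237.] 0.82 [559.4  70.9  94. ]
scene stop_top [398. 219.] 0.44 [541.8 165.3  86. ]
scene start_top [250. 302.] 0.66 [ 573.3 -204.7   51. ]
scene reverse_top [229. 282.] 0.72 [ 509.3 -226.4   51. ]
side rocker_on_end [238. 326.] 0.98 [522.9 267.2  86. ]
side coolant_top [284. 261.] 0.79 [555.4  83.3  94. ]
side stop_top [263. 292.] 0.47 [539.8 174.2  86. ]
side start_top [347. 211.] 0.55 [ 572.9 -198.3   51. ]
side reverse_top [263. 292.] 0.67 [565.  146.5  51. ]
d1.png
s1.png
w3.png
```

View pics/w3.png

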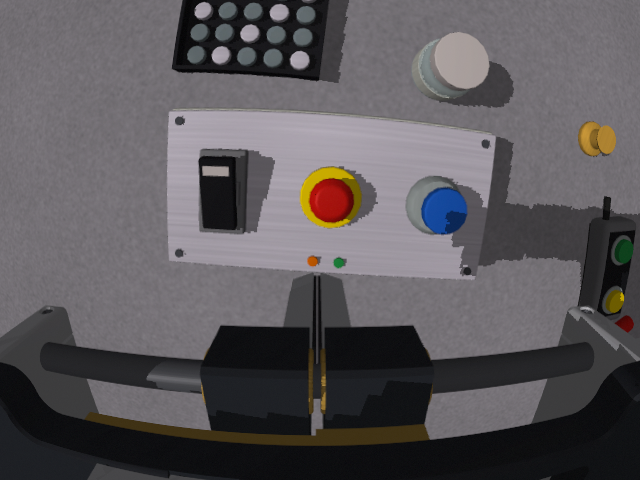

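```bash
python3 - <<'E'
from h import *
st=manip.read_state(); p=manip.camera('wrist')
for uv,z in [((216,171),91),((445,211),98),((179.5,121),60),((486,144),60),((179.5,253),60),((466,271),60)]: print(uv,np.round(atz(p,uv,z,st),1))
print(p['hand_eye'])
E
```

```text
(216, 171) [541.8 265.3  91. ]
(445, 211) [556.   76.5  98. ]
(179.5, 121) [575.4 317.1  60. ]
(486, 144) [624.4  39.4  60. ]
(179.5, 253) [452.9 295.1  60. ]
(466, 271) [501.5  19.6  60. ]
[[ 3.45886158e-04 -9.65662485e-01 -2.59799627e-01  7.42539258e+01]
 [ 9.99999927e-01  3.76904202e-04 -6.95771435e-05  7.52035198e-01]
 [ 1.65107608e-04 -2.59799583e-01  9.65662544e-01 -1.79896674e+02]
 [ 0.00000000e+00  0.00000000e+00  0.00000000e+00  1.00000000e+00]]
```

White bar at (216,171) → on-end at about (543,265), console yaw about 0.175. The corner screws give the same row geometry.

```bash
python3 -m crank '[{"offset":[0.012,0.03,0],"spin":-2},{"offset":[0.024,0.06,0],"spin":-4},{"offset":[0.035,0.0915,-0.01],"spin":-4},{"offset":[0.035,0.0915,-0.03],"spin":-4},{"offset":[0.035,0.0915,-0.055],"spin":-4},{"offset":[0.035,0.0915,-0.08],"spin":-4},{"offset":[0.035,0.0915,-0.1],"spin":-4},{"offset":[0.035,0.0915,-0.1],"spin":-4}]' 0
python3 - <<'E'
from h import *
st=manip.read_state(); p=manip.camera('wrist'); cv2.imwrite('pics/w_b.png',p['pixels'][:,:,::-1])
print(st['eef_pos'])
E
```

```text
clock: 4.72
eef_pos: [543.4, 265.1, 101.6]
eef_rot: [3.14, 0.006, 0.171]
wrist_force: [-0.3, 0.6, 0.2]
finger_gap: 0.6
[543.40378093 265.14262506 101.58112444]
```

View pics/w_b.png

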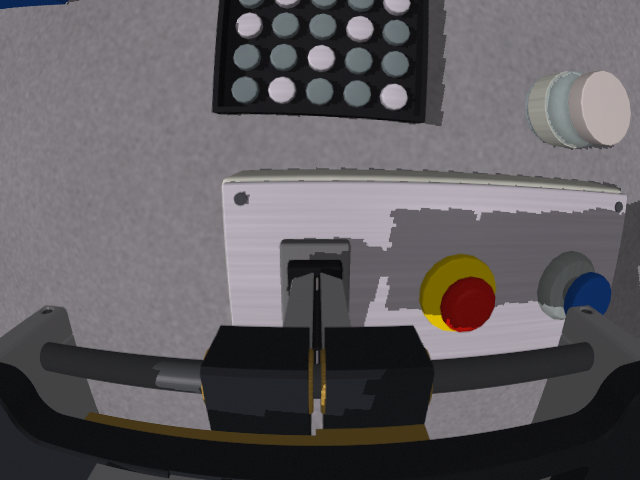

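The fingertips are centred on the paddle (columns 284-350) and cover the white bar. I'll press.

```bash
python3 -m crank '[{"offset":[0.001,0,-0.004],"spin":0},{"offset":[0.001,0,-0.007],"spin":0},{"offset":[0.001,0,-0.01],"spin":0},{"offset":[0.001,0,-0.013],"spin":0},{"offset":[0.001,0,-0.016],"spin":0},{"offset":[0.001,0,-0.018],"spin":0},{"offset":[0.001,0,-0.019],"spin":0},{"offset":[0.001,0,-0.019],"spin":0}]' 0
```

```text
clock: 5.43
eef_pos: [546.0, 265.7, 85.8]
eef_rot: [3.141, 0.001, 0.171]
wrist_force: [2.9, 1.0, 4.1]
finger_gap: 0.9
```

```bash
python3 -m crank '[{"offset":[0,0,-0.001],"spin":0},{"offset":[0,0,-0.002],"spin":0},{"offset":[0,0,-0.003],"spin":0},{"offset":[0,0,-0.004],"spin":0},{"offset":[0,0,-0.005],"spin":0},{"offset":[0,0,-0.005],"spin":0},{"offset":[0,0,-0.005],"spin":0},{"offset":[0,0,-0.005],"spin":0}]' 0
```

```text
clock: 6.1
eef_pos: [546.6, 265.9, 82.6]
eef_rot: [3.141, -0.001, 0.171]
wrist_force: [-1.3, -2.9, 16.3]
finger_gap: 0.2
```

```bash
python3 -m crank '[{"offset":[0,0,-0.001],"spin":0},{"offset":[0,0,-0.002],"spin":0},{"offset":[0,0,-0.003],"spin":0},{"offset":[0,0,-0.003],"spin":0},{"offset":[0,0,-0.003],"spin":0},{"offset":[0,0,-0.003],"spin":0},{"offset":[0,0,-0.003],"spin":0},{"offset":[0,0,-0.003],"spin":0}]' 0
python3 -m crank '[{"offset":[0,0,0.01],"spin":0},{"offset":[0,0,0.03],"spin":0},{"offset":[0,0,0.06],"spin":0},{"offset":[0,-0.03,0.07],"spin":0},{"offset":[0,-0.065,0.07],"spin":0},{"offset":[0,-0.08,0.07],"spin":0},{"offset":[0,-0.08,0.07],"spin":0},{"offset":[0,-0.08,0.07],"spin":0}]' 0
python3 - <<'E'
from h import *
st=manip.read_state(); p=manip.camera('wrist'); cv2.imwrite('pics/w_c.png',p['pixels'][:,:,::-1])
uv,c=cen(p,'coolant_top'); print(st['eef_pos'],uv,c,atz(p,uv,95,st))
E
```

```text
clock: 6.77
eef_pos: [546.9, 266.0, 82.3]
eef_rot: [3.141, -0.003, 0.171]
wrist_force: [-7.8, -3.9, 27.9]
finger_gap: 0.6
clock: 7.43
eef_pos: [546.7, 185.8, 152.0]
eef_rot: [3.141, -0.002, 0.17]
wrist_force: [0.4, 0.1, -0.9]
finger_gap: 0.6
[546.73411828 185.79272087 151.98746101] (np.float64(468.1307129798903), np.float64(265.76234003656305)) 0.93 [556.57924884  76.72562433  95.        ]
```

View pics/w_c.png

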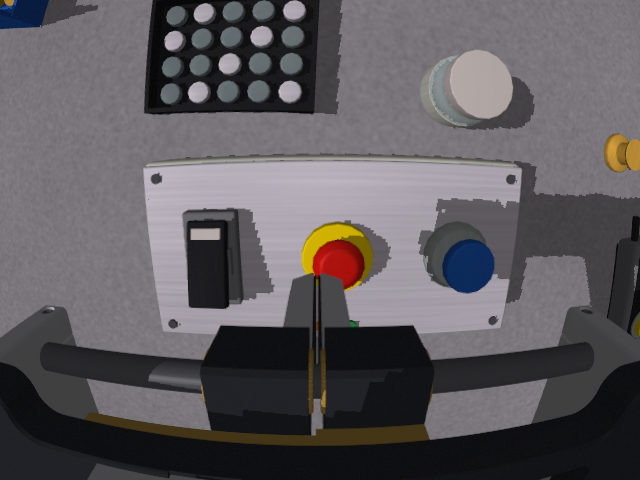

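The rocker's white end at (205,234) is down and its near end is raised. It hit a hard stop: +12 N for 0.3 mm. Next the knob at (468,266) → (556.5,76).

```bash
python3 -m crank '[{"offset":[0.003,-0.035,0],"spin":0},{"offset":[0.006,-0.07,0],"spin":0},{"offset":[0.009,-0.105,0],"spin":0},{"offset":[0.0095,-0.11,-0.01],"spin":0},{"offset":[0.0095,-0.11,-0.025],"spin":0},{"offset":[0.0095,-0.11,-0.04],"spin":0},{"offset":[0.0095,-0.11,-0.047],"spin":0},{"offset":[0.0095,-0.11,-0.047],"spin":0}]' 0
python3 -m crank '[{"offset":[0,0,-0.003],"spin":0},{"offset":[0,0,-0.006],"spin":0},{"offset":[0,0,-0.009],"spin":0},{"offset":[0,0,-0.012],"spin":0},{"offset":[0,0,-0.014],"spin":0},{"offset":[0,0,-0.016],"spin":0},{"offset":[0,0,-0.017],"spin":0},{"offset":[0,0,-0.017],"spin":0}]' 0
```

```text
clock: 8.2
eef_pos: [555.4, 77.9, 102.9]
eef_rot: [-3.141, 0.001, 0.173]
wrist_force: [0.2, -0.1, 0.3]
finger_gap: 0.3
clock: 8.87
eef_pos: [555.9, 78.5, 88.1]
eef_rot: [-3.141, -0.001, 0.173]
wrist_force: [-8.6, 2.6, 18.8]
finger_gap: 0.3
```

```bash
python3 -m crank '[{"offset":[0,0,-0.001],"spin":0},{"offset":[0,0,-0.002],"spin":0},{"offset":[0,0,-0.003],"spin":0},{"offset":[0,0,-0.003],"spin":0},{"offset":[0,0,-0.003],"spin":0},{"offset":[0,0,-0.003],"spin":0},{"offset":[0,0,-0.003],"spin":0},{"offset":[0,0,-0.003],"spin":0}]' 0
python3 -m crank '[{"offset":[0,0,0.01],"spin":0},{"offset":[0,0,0.03],"spin":0},{"offset":[0,0,0.06],"spin":0},{"offset":[0,-0.03,0.07],"spin":0},{"offset":[0,-0.065,0.07],"spin":0},{"offset":[0.005,-0.1,0.07],"spin":0},{"offset":[0.01,-0.135,0.07],"spin":0},{"offset":[0.01,-0.135,0.07],"spin":0}]' 0
```

```text
clock: 9.53
eef_pos: [556.6, 78.9, 87.9]
eef_rot: [-3.141, -0.004, 0.174]
wrist_force: [-11.5, 0.3, 27.8]
finger_gap: 0.5
clock: 10.2
eef_pos: [567.0, -61.1, 158.3]
eef_rot: [3.141, -0.004, 0.17]
wrist_force: [-0.6, -0.3, -0.2]
finger_gap: 0.1
```

The knob is bottomed at z = 88. On to the pendant, measuring it from near.

```bash
python3 -m crank '[{"offset":[0,-0.03,0],"spin":2},{"offset":[0,-0.06,0],"spin":4},{"offset":[0,-0.09,0],"spin":6},{"offset":[0,-0.12,0],"spin":8},{"offset":[0,-0.14,0],"spin":8},{"offset":[0,-0.14,0],"spin":8},{"offset":[0,-0.14,0],"spin":8},{"offset":[0,-0.14,0],"spin":8}]' 0
python3 - <<'E'
from h import *
survey(['wrist'])
E
ls pics
```

```text
clock: 10.87
eef_pos: [567.2, -200.2, 158.4]
eef_rot: [3.141, -0.005, 0.31]
wrist_force: [-0.3, 0.3, -0.4]
finger_gap: 0.5
9 [ 567.2 -200.2  158.4] [ 3.141 -0.005  0.31 ]
wrist rocker_on_end [285.  72.] 0.49 [ 677.7 -143.2   86. ]
wrist coolant_top [ 16. 166.] 0.82 [559.   62.5  94. ]
wrist start_top [322. 232.] 0.58 [ 571.9 -204.2   51. ]
d1.png
s1.png
w3.png
w9.png
w_b.png
w_c.png
```

View pics/w9.png

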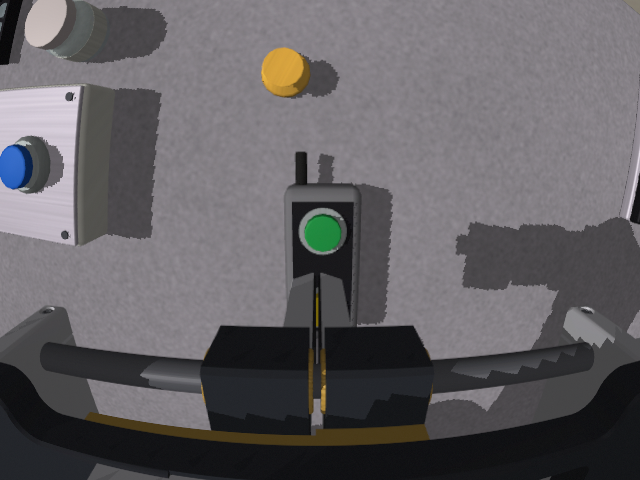

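The green button is at (322,232), unobstructed and in line with the fingers, so the target is about (572,-204). Descend to just above it.

```bash
python3 -m crank '[{"offset":[0.005,-0.0035,-0.02],"spin":0},{"offset":[0.005,-0.0035,-0.04],"spin":0},{"offset":[0.005,-0.0035,-0.06],"spin":0},{"offset":[0.005,-0.0035,-0.075],"spin":0},{"offset":[0.005,-0.0035,-0.085],"spin":0},{"offset":[0.005,-0.0035,-0.093],"spin":0},{"offset":[0.005,-0.0035,-0.096],"spin":0},{"offset":[0.005,-0.0035,-0.096],"spin":0}]' 0
python3 - <<'E'
from h import *
st=manip.read_state(); p=manip.camera('wrist'); cv2.imwrite('pics/w_d.png',p['pixels'][150:420,150:490,::-1])
print(st['eef_pos'])
E
```

```text
clock: 11.83
eef_pos: [572.2, -203.8, 62.3]
eef_rot: [3.141, -0.004, 0.31]
wrist_force: [0.2, -0.4, -0.1]
finger_gap: 0.3
[ 572.18272515 -203.84742567   62.29355316]
```

View pics/w_d.png

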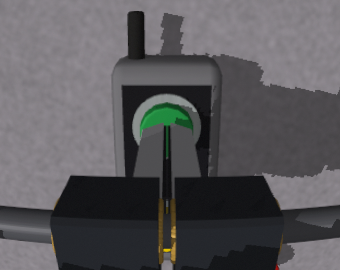

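The fingers are centred over the button. Press.

```bash
python3 -m crank '[{"offset":[0,0,-0.003],"spin":0},{"offset":[0,0,-0.006],"spin":0},{"offset":[0,0,-0.009],"spin":0},{"offset":[0,0,-0.011],"spin":0},{"offset":[0,0,-0.013],"spin":0},{"offset":[0,0,-0.014],"spin":0},{"offset":[0,0,-0.015],"spin":0},{"offset":[0,0,-0.015],"spin":0}]' 0
```

```text
clock: 12.55
eef_pos: [572.6, -204.1, 48.3]
eef_rot: [3.14, -0.005, 0.31]
wrist_force: [-0.9, 0.1, 5.2]
finger_gap: 0.3
```

```bash
R='' ; python3 -m crank '[{"offset":[0,0,-0.0015],"spin":0},{"offset":[0,0,-0.0015],"spin":0},{"offset":[0,0,-0.0015],"spin":0},{"offset":[0,0,-0.0015],"spin":0},{"offset":[0,0,-0.0015],"spin":0},{"offset":[0,0,-0.0015],"spin":0},{"offset":[0,0,-0.0015],"spin":0},{"offset":[0,0,-0.0015],"spin":0}]' 0
python3 -m crank '[{"offset":[0,0,-0.0015],"spin":0},{"offset":[0,0,-0.0015],"spin":0},{"offset":[0,0,-0.0015],"spin":0},{"offset":[0,0,-0.0015],"spin":0},{"offset":[0,0,-0.0015],"spin":0},{"offset":[0,0,-0.0015],"spin":0},{"offset":[0,0,-0.0015],"spin":0},{"offset":[0,0,-0.0015],"spin":0}]' 0
python3 -m crank '[{"offset":[0,0,-0.0015],"spin":0},{"offset":[0,0,-0.0015],"spin":0},{"offset":[0,0,-0.0015],"spin":0},{"offset":[0,0,-0.0015],"spin":0},{"offset":[0,0,-0.0015],"spin":0},{"offset":[0,0,-0.0015],"spin":0},{"offset":[0,0,-0.0015],"spin":0},{"offset":[0,0,-0.0015],"spin":0}]' 0
python3 -m crank '[{"offset":[0,0,-0.0015],"spin":0},{"offset":[0,0,-0.0015],"spin":0},{"offset":[0,0,-0.0015],"spin":0},{"offset":[0,0,-0.0015],"spin":0},{"offset":[0,0,-0.0015],"spin":0},{"offset":[0,0,-0.0015],"spin":0},{"offset":[0,0,-0.0015],"spin":0},{"offset":[0,0,-0.0015],"spin":0}]' 0
```

```text
clock: 13.22
eef_pos: [572.7, -204.1, 48.0]
eef_rot: [3.14, -0.006, 0.31]
wrist_force: [-5.2, 1.0, 14.7]
finger_gap: 0.7
clock: 13.88
eef_pos: [572.8, -204.1, 47.9]
eef_rot: [3.14, -0.006, 0.31]
wrist_force: [-7.1, 3.5, 18.2]
finger_gap: 0.4
clock: 14.55
eef_pos: [572.8, -204.1, 47.8]
eef_rot: [3.139, -0.006, 0.31]
wrist_force: [-7.3, 2.8, 17.5]
finger_gap: 0.3
clock: 15.22
eef_pos: [572.8, -204.1, 47.8]
eef_rot: [3.139, -0.006, 0.311]
wrist_force: [-8.3, 3.3, 17.7]
finger_gap: 0.3
```

Held down for 2.7 s against the stop. Release, rise and check.

```bash
python3 -m crank '[{"offset":[0,0,0.005],"spin":0},{"offset":[0,0,0.015],"spin":0},{"offset":[0,0,0.03],"spin":0},{"offset":[0,0,0.06],"spin":0},{"offset":[0,0,0.09],"spin":0},{"offset":[0,0,0.12],"spin":0},{"offset":[0,0,0.15],"spin":0},{"offset":[0,0,0.15],"spin":0}]' 0
python3 - <<'E'
from h import *
survey(['wrist'])
p=find('scene',['pendant','jar','holder','lens_tray','driver','rocker_on_end','coolant_top'])
cv2.imwrite('pics/s2.png',cv2.resize(p['pixels'][150:370,160:540,::-1],None,fx=2,fy=2))
E
```

```text
clock: 15.88
eef_pos: [574.4, -204.8, 204.5]
eef_rot: [3.133, -0.013, 0.311]
wrist_force: [-0.0, -1.0, 0.4]
finger_gap: 0.4
11 [ 574.4 -204.8  204.5] [ 3.133 -0.013  0.311]
wrist coolant_top [ 40. 169.] 0.84 [558.5  64.5  94. ]
wrist start_top [313. 228.] 0.69 [ 571.8 -204.    51. ]
wrist reverse_top [312. 231.] 0.69 [ 568.8 -203.8   51. ]
scene pendant [([555.2, -218.7, 41.6], 0.63), ([545.6, 165.7, 91.0], 0.34)]
scene jar [([700.0, 74.3, 61.3], 0.62)]
scene holder [([695.4, -134.2, 22.6], 0.74), ([508.1, -227.0, 53.4], 0.25)]
scene lens_tray [([694.6, 283.5, 13.2], 0.68), ([543.2, 166.1, 86.5], 0.56)]
scene driver [([556.1, 70.3, 91.0], 0.68), ([449.9, -293.1, 24.0], 0.59)]
scene rocker_on_end [([524.8, 256.9, 85.8], 0.86), ([693.7, 280.7, 14.4], 0.65)]
scene coolant_top [([563.4, 72.2, 90.7], 0.66), ([698.1, 74.9, 62.2], 0.51)]
```

View pics/s2.png

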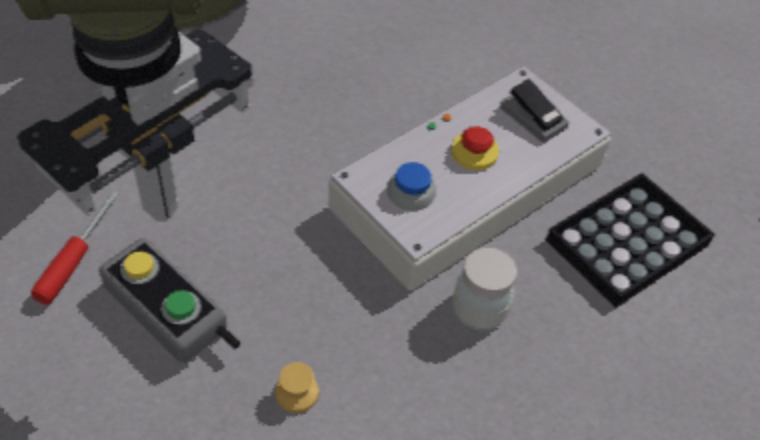

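The crop shows the rocker's white end down (551,116), the knob low on its collar (412,180), the green button up (180,304), and everything else in place.

```bash
python3 -c "
from cell import manip
print(manip.sign_off())"
```

```text
the job is handed in; nothing more can be done
None
```

I carried out the start-up in the required order with closed fingers and handed the job in at about 16 s. No verdict is reported.

- **Rocker:** pushed until it hit a hard stop at 28 N with the tip at z = 82.3 mm. The pictures afterwards show the white end down.
- **Blue knob:** pushed home, bottoming at z = 87.9 mm with 28 N.
- **Green button:** held against its stop at z of about 48 mm and up to 18 N for about 2.7 s, then released.

**Last checks:**
- The final scene view shows the white end of the rocker down, the knob low on its collar, the green button up, and the red and yellow buttons untouched.
- The detected positions of the pendant, jar, holder and screwdriver agree with the first ones within about 5 mm, which is the detector's noise. I had no starting reading for the lens tray, so I judged it by eye as unmoved.
- The arm ended 150 mm clear above the pendant, touching nothing.

**Disagreements:** the networks gave a few false matches. The last wrist picture labelled the green button as the yellow one, and the last scene picture's top match for the screwdriver was the blue knob. I discarded these after comparing them with the pictures.

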